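Match hinge leaf to the jamb and hold it for pinning

ROBOT

A 6-joint arm with a two-finger parallel gripper is mounted at the origin on a cart in front of the work surface, level with it; the furniture and walls round the work are solid. World frame = base frame: x ahead of the robot, y to its left, z up, the work surface at z = 0. Lengths are in mm, angles in rad, forces in N, time in s.
With the tool pointing down it reaches from about 250 to 800 mm from the base axis. Payload 8.5 kg.
Tool frame: the origin (TCP) lies midway between the tips of the shut fingers; the grasp point (between the pads) lies 19 mm behind it (bot.tcp_to_grasp is the distance from the TCP to the grasp point, in mm); z points along the fingers, x is the direction in which the jaws open and shut, and the axes are right-handed (so a half turn about z gives the same grasp; the last joint's range is limited). The gripper opens to 85 mm and grips with 20 to 120 N. Pads are 22 mm wide; open, the fingers measure 114 mm over their backs; the gripper's body (76 mm by 85 mm) begins 54 mm behind the grasp point. The pads swing forward as they close: fully open they stand 13 mm farther back than shut.
Start: joints at [-1.256, 0.238, -0.013, 1.319, 0, 1.571], TCP at [162.538, -499.159, 231.276] pointing down, gripper open.
Joint ranges: [-2.66, 2.66], [-1.03, 1.9], [-1.14, 1.46], [-1.82, 2.27], [-1.45, 1.34], [-3.14, 3.14]. Speed limits (rad/s): [2.22, 2.22, 2.79, 3.14, 3.14, 3.14].

INTERFACE

Orientations are given as [roll, pitch, yaw] about the fixed x, y, z axes, in that order (R = Rz(yaw) Ry(pitch) Rx(roll)).
In Python, from plant import sensors, cams, bot gives the robot as it stands.
- The arm moves only by the shell command python3 -m inch 'ROWS'. ROWS is JSON, a list of rows, each a list of 3 entries, a list of its own where there are three numbers: the opening in per cent of the stroke, from 0 (shut) to 100 (fully open), then the shift along the world's x, y, z in m, then the turn about the world's z in rad. In form: [[claw, [dx, dy, dz], yaw], ...]. A call has 1 to 5 rows; each row shifts and turns the commanded pose from where the row before left it; what a row does not reach is not made up. A row lasts 1/10 s, in which the tool goes at most 50 mm and 8.59 degrees, less where a joint would pass 70% of its speed; a pose out of reach is approached as far as the arm can. A call with a gripper value outside its range is refused whole. The fingers move at their own pace and stop on an object; the grip force is fixed at half the most. Time passes only in rows, so rows that do not move let the fingers close. It gives the time, the measured TCP pose, the force and the opening at its end, in the units of the state.
- sensors.observe(): the state, without advancing time (a new reading comes with each control period).
- cams.capture(name): name is "scene" or "top" or "wrist"; returns a dict with "image" (420x560x3 uint8, red, green, blue), "K" (3x3 intrinsics, pixels), "R" (3x3) and "t" (3): a world point X has camera coordinates R X + t; the wrist camera has in their place "hand_eye" (4x4, takes a point from camera to tool coordinates, whose origin is the TCP and whose axes are the tool frame's). Camera axes: x right, y down, z forward; pixel columns grow to the right and rows downward; lengths in mm; the calibration is good to about 2 mm. A picture is of the moment at which its call begins: read the wrist's pose just before it. There is no depth.
- bot.sign_off(): hands the job in, once; it reports no verdict.
The state is a dict: "clock": time; "joint_positions": joint angles; "joint_vel": joint speeds; "joint_efforts": joint torques, N m; "ee_pos": TCP position; "orientation": TCP orientation; "contact_force": force on the tool from outside, world axes, zero at the start; "ft_torque": the same for the moment, N m; "finger_gap": finger opening in mm.
Only numpy, scipy, OpenCV 4.12 (cv2) and the standard library are available. Lean on these libraries where they do the work, as an engineer would, in place of code of your own. Each camera call takes 0.05 s, during which the arm holds its last target.

TASK

Empty the green catch tray: first put the black three-knuckle hinge leaf into the blue tote and let go of it. Then pick up the bright two-knuckle leaf by its rib and bring it, lying level, to the front of the leaf on the jamb block, so that its knuckles sit in the gaps between the three fixed ones and all the holes line up for the pin. Finish still holding it there in the gripper, steady and without pushing hard against the jamb, and leave everything else on the bench where it is.

Things in the scene. Friction and masses are not known exactly. Their poses are not given: they have to be found in the camera images.
- odd_leaf: Black hinge leaf with THREE knuckles (12 mm wide each), loose, in the catch tray, 0.2 kg; 64 mm long along its pin axis (y), 63 mm from free edge to knuckle front (x). Flat plate 6 mm thick, its underside level with the bottom of the knuckles; knuckles point along its +x. Origin: middle of the underside, 25 mm behind the pin axis. z up.
- odd_leaf_rib (a point): Centre of the upright gripping rib on the black leaf. The rib is 10 mm thick (y), 33 mm long (x), and rises 26 mm above the plate; this point is its middle, 13 mm above the plate, 13 mm below the rib's top and 19 mm above the leaf's underside. Axes as the leaf's.
- leaf: Bright metal hinge leaf with TWO knuckles (10 mm wide each, centred 13 mm either side of the middle), loose, in the catch tray, 0.2 kg; 64 mm long along its pin axis (y), 63 mm from free edge to knuckle front (x). Flat plate 6 mm thick, its underside level with the bottom of the knuckles; knuckles point along its +x. Origin: middle of the underside, 25 mm behind the pin axis. z up.
- leaf_rib (a point): Centre of the upright gripping rib on the bright leaf: 10 mm thick (y), 33 mm long (x), rises 26 mm above the plate; this point is 13 mm above the plate, 13 mm below the rib's top, 19 mm above the leaf's underside and 33.5 mm behind the pin axis. Axes as the leaf's.
- leaf_bore (a point): Middle of the bright leaf's pin axis, half-way between its two knuckles (22 mm outside, 11 mm holes along y): 33.5 mm ahead of the rib centre and 8 mm lower, 11 mm above the leaf's underside. Axes as the leaf's: x from free edge to knuckles, y along the holes, z up.
- jamb: Jamb: wooden block 66 (x) x 84 (y) mm, top 70 mm above the bench, on a 104 mm wide base plate fixed to the bench; origin at the bench under the block's centre. A bright three-knuckle leaf is screwed flat on its top, knuckles overhanging the front (-x). Behind it, 66 mm behind the knuckle axis, a steel pin stands 29 mm above the block; leave it.
- jamb_bore (a point): Middle of the fixed pin axis, z = 81 mm, 13.5 mm in front of the block. Three knuckles (22 mm outside, 11 mm holes, 12 mm wide, centred at y = -26, 0, 26 mm) leave two 14 mm gaps. x points into the block, y along the holes. Matched, the loose leaf lies in front (-x), axes parallel to these, nothing under it; pushed straight in (+x) it meets a stop 1.5 mm past the aligned position.
- tray: Green open catch tray, 220 (x) x 180 (y) x 18 mm, walls and floor 4 mm thick, fixed. Origin: centre of its underside. It stands beside the tote, on either side of it.
- tote: Blue open tote, 220 (x) x 180 (y) x 60 mm, walls and floor 4 mm thick, fixed, empty at the start. Origin: centre of its underside.
- tape_dispenser: Bystander, leave alone: blue tape dispenser, 56x154x84 mm, fixed to the bench; origin at the centre of its underside.
- parts_bin_1: Bystander, leave alone: small red bin, 130x100x55 mm, fixed to the bench; origin at the centre of its underside.
- stop_block: Bystander, leave alone: black stop block with a knob, 40x85x49 mm, standing loose; origin at the centre of its underside.
- tape_roll_red: Bystander, leave alone: red tape roll lying flat, 80 mm across, 19 mm high, standing loose; origin at the centre of its underside.
- marker_1: Bystander, leave alone: white and red marker pen, 14x131x14 mm, standing loose; origin at the centre of its underside.
- counter: Bystander, leave alone: round white tally counter, 44x50x27 mm, fixed to the bench; origin at the centre of its underside.

How it is judged (in metres and radians):
On the way:
1. the black three-knuckle leaf lies in the tote, let go and at rest (x of odd_leaf_rib in the frame of tote between -0.105 and 0.105 m and y of odd_leaf_rib in the frame of tote between -0.085 and 0.085 m and z of odd_leaf_rib in the frame of tote below 0.055 m and contact force between odd_leaf and the fingers below 0.1 N and linear speed of odd_leaf below 0.03 m/s), for 0.2 s.
At the end, for the whole second after the job is handed in: Black leaf in the tote, untouched. Bright leaf held in the fingers, still, level within 0.1 rad; its pin axis parallel to the fixed one within 0.06 rad, within 2.3 mm of it fore-and-aft and in height, centred within 3 mm along it; pressing on the jamb with under 12 N (x of odd_leaf_rib in the frame of tote between -0.105 and 0.105 m and y of odd_leaf_rib in the frame of tote between -0.085 and 0.085 m and z of odd_leaf_rib in the frame of tote below 0.055 m and contact force between odd_leaf and the fingers below 0.1 N and x of leaf_bore in the frame of jamb_bore between -0.0023 and 0.0023 m and y of leaf_bore in the frame of jamb_bore between -0.003 and 0.003 m and z of leaf_bore in the frame of jamb_bore between -0.0023 and 0.0023 m and angle between the y axis of leaf_bore and the y axis of jamb_bore, either way round below 0.06 rad and angle between leaf's own z axis and vertical below 0.1 rad and linear speed of leaf below 0.02 m/s and contact force between leaf and the fingers above 1 N and contact force between leaf and jamb below 12 N); the arm keeps its last pose, push and grip.
It fails at once if a bystander was pushed more than 20 mm from its place (distance of any of stop_block, tape_roll_red, marker_1 from where it was at the start of the episode above 0.02 m).
It also fails if it takes over 48 s, if anything falls off the work surface, if the arm or the gripper's body presses on something with over 40 N, if the wrist force passes 120 N, or if a joint passes its speed limit or range.

## Working session

There is one attempt and no reset: what is moved stays moved. The work goes in short steps, Python scripts to look and compute and a shell command to move; the robot and the scene stay as the last step left them, time stands still between calls to the robot, and variables do not carry over. Pictures are saved under pics/ and viewed, and the job is handed in when it is done.

```bash
ls; mkdir -p pics
python3 - <<'E'
from plant import sensors,cams,bot
import cv2,json
s=sensors.observe();print(s)
for n in("scene","top"):
    c=cams.capture(n);cv2.imwrite(f"pics/{n}0.png",c["image"][:,:,::-1]);print(n,c["K"],c["R"],c["t"])
E
```

```text
pics
{'clock': 0.0, 'joint_positions': array([-1.25599902e+00,  2.38720187e-01, -1.42599923e-02,  1.31921513e+00,
        3.81178585e-05,  1.57077550e+00]), 'joint_vel': array([ 0.00167068,  0.00025914,  0.0003409 , -0.00158668, -0.00069307,
        0.00023952]), 'joint_efforts': array([ 3.27229653e-03, -5.38784266e+01,  3.46433151e+01,  1.84698589e-02,
        3.05441927e-04, -1.41111076e-05]), 'ee_pos': array([ 162.4311185 , -498.79063523,  230.70718885]), 'orientation': array([-3.14155451e+00,  1.39897915e-03, -1.25597820e+00]), 'contact_force': array([ 0.16506444, -0.25991992,  0.12684974]), 'ft_torque': array([-0.06272704, -0.00226795, -0.01739081]), 'finger_gap': 85.1083930497994}
scene [[485.04662769   0.         278.22050757]
 [  0.         485.04662769 211.40692085]
 [  0.           0.           1.        ]] [[-0.89949347 -0.43667643 -0.01500612]
 [-0.21502543  0.47229786 -0.85480922]
 [ 0.3803624  -0.76566861 -0.51872538]] [446.62290114 249.66729191 867.25036391]
top [[393.9041061    0.         284.1437858 ]
 [  0.         393.9041061  206.55434838]
 [  0.           0.           1.        ]] [[-0.01418502 -0.99989157 -0.00395322]
 [-0.99425404  0.01452435 -0.10605636]
 [ 0.10610228  0.0024261  -0.99435226]] [-144.87293459  578.30558139 1234.40377319]
```

View pics/scene0.png

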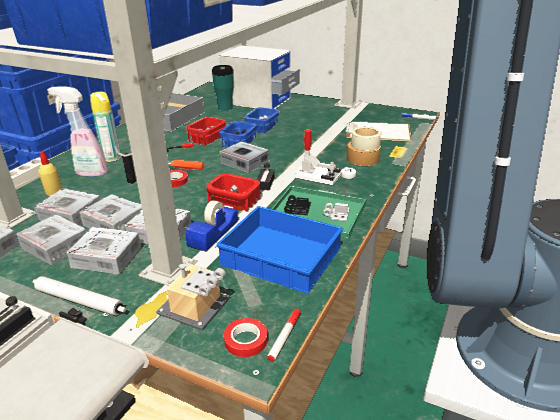

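View pics/top0.png

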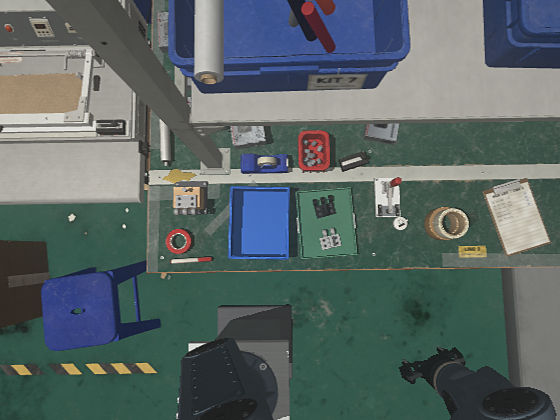

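The scene view shows the jamb around (195,290), the tote (280,245), and the tray with the black leaf (297,205) and bright leaf (337,210). In the top view the jamb is at (189,198), the black leaf at (324,206) and the bright leaf at (330,239). I'll zoom in next.

```bash
cat > h.py <<'E'
import numpy as np
from plant import sensors,cams,bot
from scipy.spatial.transform import Rotation as Rn
def ray(c,uv):
    d=np.linalg.inv(c["K"])@np.array([uv[0],uv[1],1.])
    return -c["R"].T@c["t"], c["R"].T@d
def onz(c,uv,z):
    o,d=ray(c,uv); return o+d*(z-o[2])/d[2]
def proj(c,X):
    p=c["K"]@(c["R"]@np.asarray(X,float)+c["t"]); return p[:2]/p[2]
def wrist():
    s=sensors.observe(); c=cams.capture("wrist")
    R=Rn.from_euler("xyz",s["orientation"]).as_matrix(); T=np.eye(4);T[:3,:3]=R;T[:3,3]=s["ee_pos"]
    M=np.linalg.inv(T@c["hand_eye"]); c["R"]=M[:3,:3];c["t"]=M[:3,3]; return c,s
E
python3 - <<'E'
from h import *
import cv2
im=cv2.imread("pics/top0.png")
cv2.imwrite("pics/topz.png",cv2.resize(im[180:270,145:365],None,fx=3.6,fy=3.6,interpolation=cv2.INTER_CUBIC))
im=cv2.imread("pics/scene0.png")
cv2.imwrite("pics/scz.png",cv2.resize(im[180:360,140:380],None,fx=3.3,fy=3.3,interpolation=cv2.INTER_CUBIC))
c=cams.capture("top")
for n,uv,z in [("black rib",(324,206),35),("bright",(330,239),35),("jamb",(189,198),80),("tote",(260,222),60),("tray",(326,222),18),("roll",(179,241),19)]:print(n,onz(c,uv,z).round())
E
```

```text
black rib [ 576. -281.   35.]
bright [ 470. -297.   35.]
jamb [602. 141.  80.]
tote [526. -77.  60.]
tray [ 525. -288.   18.]
roll [471. 186.  19.]
```

View pics/topz.png

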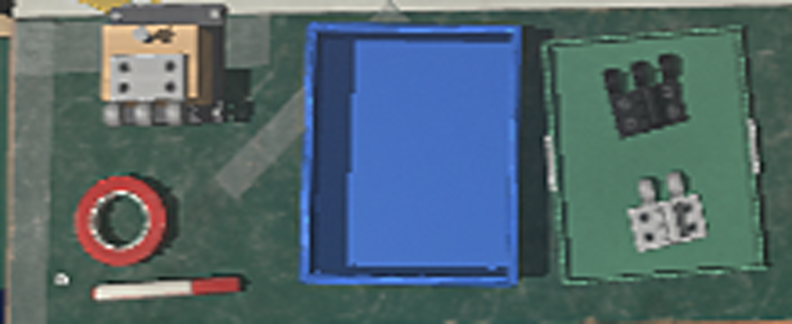

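View pics/scz.png

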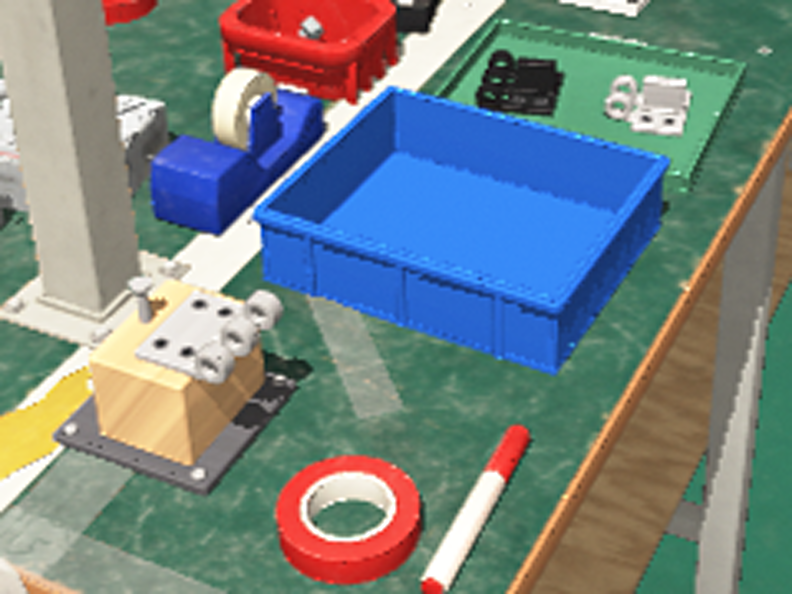

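```bash
python3 -m inch '[[100,[0.042,0.024,0.01],-0.03],[100,[0.042,0.024,0.01],-0.03],[100,[0.042,0.024,0.01],-0.03],[100,[0.042,0.024,0],-0.03],[100,[0.042,0.024,0],0]]'; python3 -m inch '[[100,[0.042,0.024,0],0],[100,[0.042,0.024,0],0],[100,[0.042,0.024,0],0],[100,[0.03,0.02,0],0],[100,[0,0,0],0]]'
python3 - <<'E'
from h import *
import cv2
c,s=wrist();cv2.imwrite("pics/w1.png",c["image"][:,:,::-1]);print(s["ee_pos"],s["orientation"],s["clock"])
np.savez("w1.npz",K=c["K"],R=c["R"],t=c["t"])
print(-c["R"].T@c["t"],c["hand_eye"],c["K"])
E
```

```text
clock: 0.65
ee_pos: [374.0, -378.0, 261.5]
orientation: [-3.141, -0.0, -1.377]
contact_force: [-0.5, -0.4, 0.0]
finger_gap: 85.6
clock: 1.15
ee_pos: [531.8, -284.4, 260.1]
orientation: [3.142, 0.001, -1.372]
contact_force: [0.1, -1.4, -0.3]
finger_gap: 85.5
[ 531.80556519 -284.41765719  260.06505326] [ 3.14157886e+00  1.31371393e-03 -1.37168503e+00] 1.15
[ 609.79358114 -268.47388348  402.72670505] [[ 9.99999201e-01  1.01323090e-03 -7.56525853e-04 -3.90290614e-01]
 [-7.29516403e-04  9.50953130e-01  3.09334143e-01 -7.95988694e+01]
 [ 1.03284754e-03 -3.09333343e-01  9.50953109e-01 -1.42662360e+02]
 [ 0.00000000e+00  0.00000000e+00  0.00000000e+00  1.00000000e+00]] [[331.21001138   0.         274.49091501]
 [  0.         331.21001138 209.59797505]
 [  0.           0.           1.        ]]
```

View pics/w1.png

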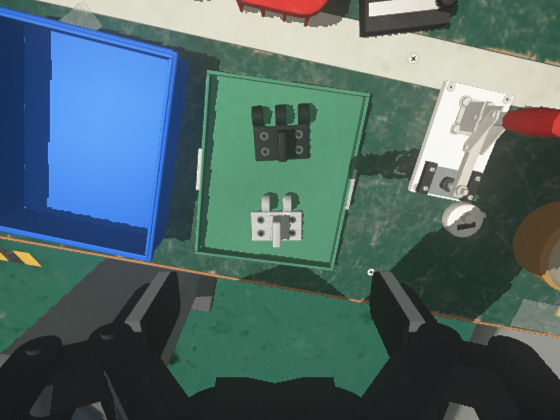

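Run:
```python
import cv2
im=cv2.imread("pics/w1.png")
cv2.imwrite("pics/w1b.png",cv2.resize(im[90:260,235:335],None,fx=3.5,fy=3.5,interpolation=cv2.INTER_CUBIC))
cv2.imwrite("pics/w1c.png",cv2.resize(im[95:170,240:340],None,fx=8,fy=8,interpolation=cv2.INTER_CUBIC))
```

```text
(no output)
```

View pics/w1b.png

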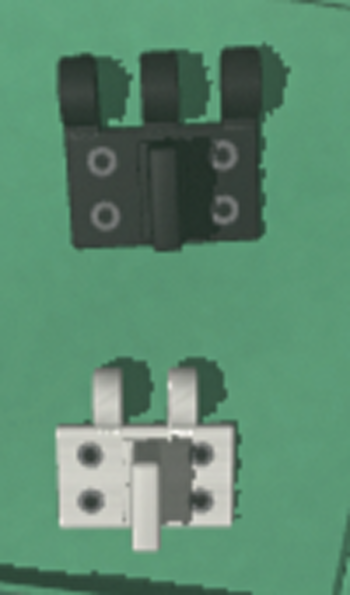

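View pics/w1c.png

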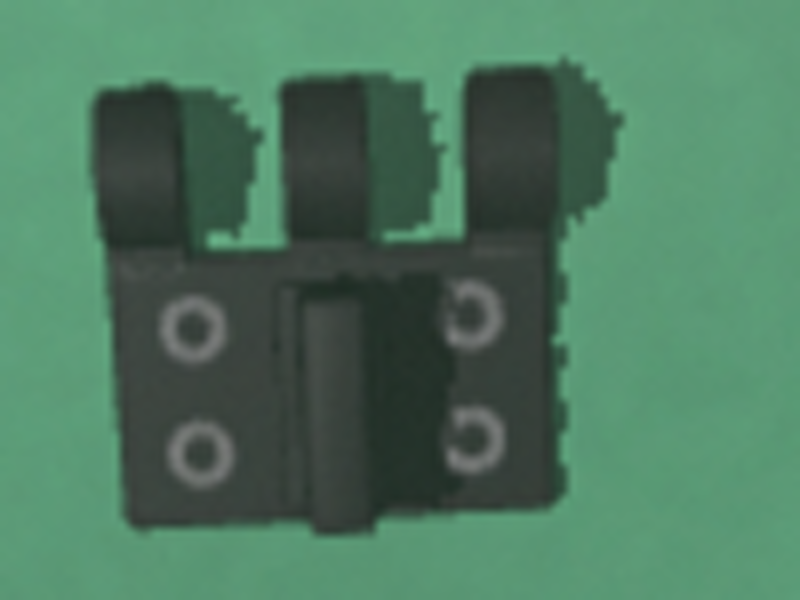

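Run:
```python
from h import *
c=dict(np.load("w1.npz"))
def rep(n,pts,f,o,z):
    P=np.array([onz(c,(np.array(p)+.5)/f-.5+np.array(o),z)[:2] for p in pts]);print(n,P.round(1).tolist(),"mean",P.mean(0).round(1));return P
o=(240,95)
S=rep("bscrew",[(193,328),(200,454),(470,313),(474,440)],8,o,10)
v=(S[0]+S[1]-S[2]-S[3]);print("yaw",np.arctan2(-v[0],v[1]),np.linalg.norm(v)/2)
Rb=rep("brib",[(303,293),(357,293),(314,530),(375,527)],8,o,36)
v=Rb[0]+Rb[1]-Rb[2]-Rb[3];print(np.arctan2(v[1],v[0]),np.linalg.norm(v)/2)
o=(235,90)
S=rep("lscrew",[(90,456),(91,501),(203,453),(202,500)],3.5,o,10)
v=(S[0]+S[1]-S[2]-S[3]);print("yaw",np.arctan2(-v[0],v[1]),np.linalg.norm(v)/2)
Rb=rep("lrib",[(134,464),(158,462),(134,550),(159,549)],3.5,o,36)
v=Rb[0]+Rb[1]-Rb[2]-Rb[3];print(np.arctan2(v[1],v[0]),np.linalg.norm(v)/2)
rep("lplate",[(57,430),(236,424),(60,526),(234,524)],3.5,o,10)
```

```text
bscrew [[570.6, -262.7], [552.9, -267.1], [580.7, -301.6], [562.9, -306.2]] mean [ 566.8 -284.4]
yaw 0.25199136379355136 40.324624797867855
brib [[580.7, -276.7], [582.1, -283.9], [549.5, -284.7], [551.6, -292.9]] mean [ 566.  -284.6]
0.26867011929732637 32.00386769584616
lscrew [[467.4, -278.2], [450.4, -281.8], [476.7, -317.8], [458.8, -321.4]] mean [ 463.3 -299.8]
yaw 0.21969843051113414 40.56171398060806
lrib [[477.0, -292.6], [479.3, -300.4], [446.0, -298.8], [448.1, -307.2]] mean [ 462.6 -299.8]
0.20702981811457247 31.787892987817628
lplate [[474.8, -264.8], [489.7, -327.0], [438.4, -272.5], [451.9, -334.9]] mean [ 463.7 -299.8]
```

```bash
python3 -m inch '[[45,[0.018,0,-0.045],0.03],[45,[0.018,0,-0.045],0.035],[45,[0,0,-0.045],0],[45,[0,0,-0.045],0],[45,[0,0,0],0]]'; python3 -m inch '[[45,[0,0,0],0],[45,[0,0,0],0]]'
```

```text
clock: 1.7
ee_pos: [559.9, -285.9, 75.4]
orientation: [3.133, 0.007, -1.312]
contact_force: [-1.5, 0.4, -0.5]
finger_gap: 38.5
clock: 1.9
ee_pos: [565.6, -288.3, 84.2]
orientation: [-3.139, -0.002, -1.312]
contact_force: [0.4, -0.6, 0.9]
finger_gap: 38.6
```

```bash
python3 -m inch '[[45,[0,0,0],0],[45,[0,0,0],0]]'
python3 - <<'E'
from h import *
import cv2
c,s=wrist();cv2.imwrite("pics/w2.png",c["image"][:,:,::-1]);print(s["ee_pos"],s["orientation"])
for z in (10,36):print(proj(c,[566.4,-284.5,z]))
np.savez("w2.npz",K=c["K"],R=c["R"],t=c["t"])
E
```

```text
clock: 2.1
ee_pos: [565.4, -287.8, 83.3]
orientation: [-3.139, -0.002, -1.311]
contact_force: [-0.2, 0.1, 0.1]
finger_gap: 38.4
[ 565.43651013 -287.76435356   83.33897493] [-3.13923086e+00 -2.03243140e-03 -1.31116442e+00]
[270.85978028 220.26886598]
[270.46332081 234.46807387]
```

View pics/w2.png

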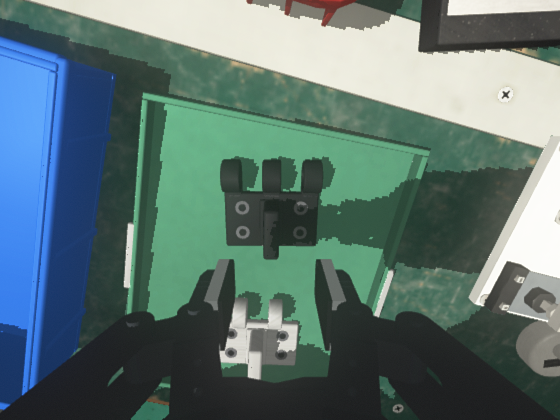

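```bash
python3 -m inch '[[45,[0.001,0.0033,-0.022],0],[45,[0,0,-0.02],0],[45,[0,0,-0.014],0],[45,[0,0,-0.008],0],[45,[0,0,0],0]]'; python3 -m inch '[[45,[0,0,0],0],[45,[0,0,0],0]]'
```

```text
clock: 2.65
ee_pos: [565.1, -283.6, 16.7]
orientation: [3.141, 0.001, -1.311]
contact_force: [-0.4, -0.2, 0.0]
finger_gap: 38.6
clock: 2.85
ee_pos: [566.1, -284.2, 18.3]
orientation: [-3.14, -0.001, -1.311]
contact_force: [0.9, -0.3, 0.6]
finger_gap: 38.5
```

```bash
python3 -m inch '[[45,[0,0,-0.003],0],[20,[0,0,-0.0015],0],[5,[0,0,0],0],[0,[0,0,0],0],[0,[0,0,0],0]]'; python3 -m inch '[[0,[0,0,0],0],[0,[0,0,0],0],[0,[0,0,0],0]]'
```

```text
clock: 3.35
ee_pos: [565.5, -283.9, 12.8]
orientation: [3.142, 0.0, -1.311]
contact_force: [-0.6, -0.4, 0.7]
finger_gap: 8.6
clock: 3.65
ee_pos: [565.5, -283.9, 12.9]
orientation: [-3.142, 0.0, -1.311]
contact_force: [-1.4, -0.2, 2.1]
finger_gap: 8.8
```

```bash
python3 -m inch '[[0,[0,0,0.02],0],[0,[0,0,0.04],0],[0,[0,0,0.04],0],[0,[0,0.01,0.01],0],[0,[-0.01,0.035,0],0]]'; python3 -m inch '[[0,[-0.01,0.042,0],0],[0,[-0.01,0.042,0],0],[0,[-0.01,0.042,0],0],[0,[0,0.036,0],0],[0,[0,0,0],0]]';python3 -m inch '[[0,[0,0,0],0]]'
python3 - <<'E'
from h import *
import cv2
c,s=wrist();cv2.imwrite("pics/w3.png",c["image"][:,:,::-1]);print(s["ee_pos"],s["orientation"],s["finger_gap"])
E
```

```text
clock: 4.15
ee_pos: [557.7, -240.9, 124.5]
orientation: [-3.138, -0.003, -1.314]
contact_force: [0.5, 1.0, -2.5]
finger_gap: 8.8
clock: 4.65
ee_pos: [524.3, -72.8, 122.2]
orientation: [3.141, 0.002, -1.307]
contact_force: [0.2, -0.1, -1.2]
finger_gap: 8.8
clock: 4.75
ee_pos: [525.2, -75.8, 122.3]
orientation: [3.141, 0.0, -1.309]
contact_force: [-0.2, -0.6, -2.1]
finger_gap: 8.7
[525.16086879 -75.82922847 122.31522176] [ 3.14087772e+00  2.22113001e-04 -1.30880923e+00] 8.691238981988162
```

View pics/w3.png

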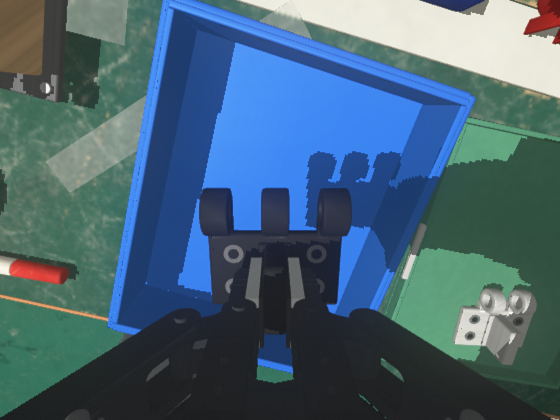

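The black leaf is held in the gripper at about (275,250), over the middle of the tote. I'll lower it.

```bash
python3 -m inch '[[0,[0,0,-0.03],0],[0,[0,0,-0.03],0],[0,[0,0,-0.025],0],[0,[0,0,-0.012],0],[0,[0,0,-0.003],0]]'; python3 -m inch '[[0,[0,0,0],0],[0,[0,0,-0.002],0],[0,[0,0,-0.002],0],[0,[0,0,0],0]]'
```

```text
clock: 5.3
ee_pos: [524.6, -77.5, 21.4]
orientation: [3.139, 0.001, -1.312]
contact_force: [-0.1, 0.5, -0.9]
finger_gap: 8.8
clock: 5.7
ee_pos: [525.9, -76.9, 19.2]
orientation: [-3.141, -0.0, -1.311]
contact_force: [-1.0, -0.1, -2.0]
finger_gap: 9.1
```

```bash
python3 -m inch '[[0,[0,0,-0.003],0],[0,[0,0,-0.0015],0],[0,[0,0,0],0],[0,[0,0,0],0]]';python3 -m inch '[[15,[0,0,0],0],[35,[0,0,0],0],[45,[0,0,0],0],[45,[0,0,0],0]]'; python3 -m inch '[[45,[0,0,0.015],0],[45,[0,0,0.04],0],[45,[0,0,0.045],0],[45,[0,0,0.02],0],[45,[-0.01,-0.035,0],0]]'
python3 - <<'E'
from h import *
import cv2
c,s=wrist();cv2.imwrite("pics/w4.png",c["image"][:,:,::-1]);print(s["ee_pos"],s["orientation"],s["finger_gap"])
E
```

```text
clock: 6.1
ee_pos: [525.5, -76.8, 14.2]
orientation: [3.141, 0.0, -1.311]
contact_force: [-0.1, -0.3, -1.3]
finger_gap: 8.9
clock: 6.5
ee_pos: [525.7, -76.9, 14.4]
orientation: [-3.141, -0.0, -1.311]
contact_force: [-0.1, 0.4, -0.2]
finger_gap: 38.4
clock: 7.0
ee_pos: [518.5, -110.4, 137.9]
orientation: [-3.135, -0.002, -1.307]
contact_force: [0.1, -0.1, 0.2]
finger_gap: 38.6
[ 518.50710266 -110.35842752  137.90251907] [-3.13515549e+00 -2.06517004e-03 -1.30718401e+00] 38.550254299098384
```

View pics/w4.png

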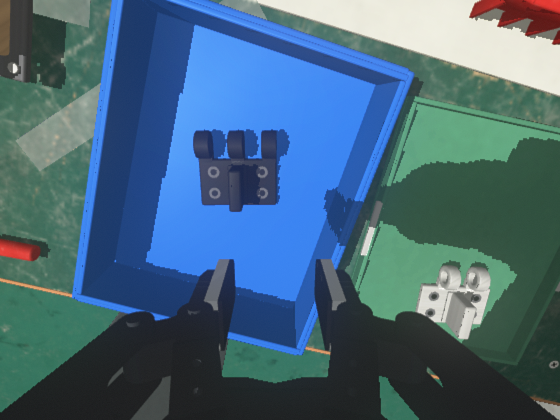

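The black leaf lies flat in the tote at about (237,178), released. Next is the bright leaf.

```bash
python3 -m inch '[[45,[-0.01,-0.042,0],-0.02],[45,[-0.012,-0.042,0],-0.03],[45,[-0.012,-0.042,0],0],[45,[-0.012,-0.036,-0.01],0],[45,[-0.006,-0.026,-0.03],0]]'; python3 -m inch '[[45,[0,0,-0.01],0],[45,[0,0,0],0],[45,[0,0,0],0],[45,[0,0,0],0]]'
python3 - <<'E'
from h import *
import cv2
c,s=wrist();cv2.imwrite("pics/w5.png",c["image"][:,:,::-1]);print(s["ee_pos"],s["orientation"],s["finger_gap"])
cv2.imwrite("pics/w5z.png",cv2.resize(c["image"][150:310,200:350,::-1],None,fx=3.7,fy=3.7,interpolation=cv2.INTER_CUBIC))
np.savez("w5.npz",K=c["K"],R=c["R"],t=c["t"])
E
```

```text
clock: 7.55
ee_pos: [464.1, -303.1, 96.1]
orientation: [-3.138, -0.004, -1.363]
contact_force: [1.3, -0.7, -0.0]
finger_gap: 38.5
clock: 7.95
ee_pos: [464.4, -299.3, 85.3]
orientation: [-3.141, -0.001, -1.36]
contact_force: [-0.2, 0.4, -0.6]
finger_gap: 38.1
[ 464.39281302 -299.25831925   85.27191546] [-3.14053216e+00 -7.49441069e-04 -1.35971408e+00] 38.11231725732998
```

View pics/w5z.png

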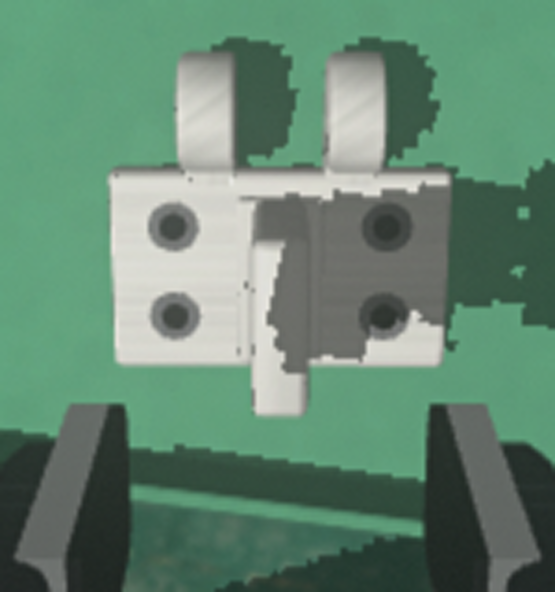

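Run:
```python
from h import *
c=dict(np.load("w5.npz"))
def rep(n,pts,z):
    P=np.array([onz(c,(np.array(p)+.5)/3.7-.5+np.array((200,150)),z)[:2] for p in pts]);print(n,P.round(1).tolist(),"mean",P.mean(0).round(1));return P
S=rep("s",[(174,226),(176,317),(387,226),(385,316)],10)
v=(S[0]+S[1]-S[2]-S[3]);print("yaw",np.arctan2(-v[0],v[1]))
R=rep("r",[(252,242),(308,242),(255,413),(306,413)],36)
v=R[0]+R[1]-R[2]-R[3];print(np.arctan2(v[1],v[0]),np.linalg.norm(v)/2)
```

```text
s [[468.0, -278.2], [450.1, -282.0], [476.4, -317.2], [458.7, -321.2]] mean [ 463.3 -299.7]
yaw 0.2145024093097404
r [[476.8, -291.9], [478.8, -300.9], [446.2, -298.8], [448.1, -307.4]] mean [ 462.5 -299.7]
0.2153416532531238 31.351795269308717
```

```bash
python3 -m inch '[[45,[-0.001,-0.0005,-0.022],0.004],[45,[0,0,-0.02],0],[45,[0,0,-0.014],0],[45,[0,0,-0.008],0],[45,[0,0,0],0]]'; python3 -m inch '[[45,[0,0,0],0],[45,[0,0,0],0]]'
```

```text
clock: 8.5
ee_pos: [462.5, -299.7, 20.0]
orientation: [3.141, 0.001, -1.356]
contact_force: [-0.1, 0.1, -0.7]
finger_gap: 38.7
clock: 8.7
ee_pos: [463.2, -300.6, 21.2]
orientation: [-3.141, -0.001, -1.357]
contact_force: [-0.1, -0.3, -0.1]
finger_gap: 38.3
```

```bash
python3 -m inch '[[45,[0,0.0005,-0.004],0],[30,[0,0,-0.0035],0],[10,[0,0,0],0],[0,[0,0,0],0],[0,[0,0,0],0]]'; python3 -m inch '[[0,[0,0,0],0],[0,[0,0,0],0],[0,[0,0,0],0]]'
```

```text
clock: 9.2
ee_pos: [462.3, -299.8, 12.6]
orientation: [3.141, 0.0, -1.357]
contact_force: [0.6, -0.7, -2.3]
finger_gap: 9.2
clock: 9.5
ee_pos: [462.5, -299.8, 12.7]
orientation: [3.141, 0.0, -1.357]
contact_force: [0.6, -0.9, -2.2]
finger_gap: 9.2
```

```bash
python3 -m inch '[[0,[0,0,0.02],0],[0,[0,0,0.04],0],[0,[0,0,0.045],0],[0,[0,0.01,0.03],0],[0,[0.002,0.03,0.015],-0.03]]'; python3 -m inch '[[0,[0,0.045,0],-0.04],[0,[0,0.045,0],-0.04],[0,[0,0.045,0],-0.04],[0,[0,0.045,0],-0.02],[0,[0,0.045,0],0]]'; python3 -m inch '[[0,[0,0.045,0],0],[0,[0,0.045,0],0],[0,[0,0.04,0],0],[0,[0,0.025,0],0],[0,[0,0,0],0]]'; python3 -m inch '[[0,[0,0,0],0],[0,[0,0,0],0],[0,[0,0,0],0]]'
python3 - <<'E'
from h import *
import cv2
c,s=wrist();cv2.imwrite("pics/w6.png",c["image"][:,:,::-1]);print(s["ee_pos"],s["orientation"],s["finger_gap"])
np.savez("w6.npz",K=c["K"],R=c["R"],t=c["t"])
E
```

```text
clock: 10.0
ee_pos: [465.8, -261.7, 165.9]
orientation: [-3.138, -0.004, -1.39]
contact_force: [1.3, -0.4, -2.6]
finger_gap: 8.9
clock: 10.5
ee_pos: [464.2, -33.2, 163.0]
orientation: [-3.141, 0.0, -1.528]
contact_force: [1.3, -0.9, -2.3]
finger_gap: 8.6
clock: 11.0
ee_pos: [469.7, 67.3, 162.7]
orientation: [3.141, 0.044, -1.456]
contact_force: [0.5, 0.5, -2.5]
finger_gap: 8.5
clock: 11.3
ee_pos: [469.3, 66.1, 162.8]
orientation: [3.141, 0.043, -1.458]
contact_force: [0.1, 0.3, -1.9]
finger_gap: 8.8
[469.33551387  66.07260526 162.76608076] [ 3.1409706   0.04320443 -1.45792202] 8.848254277285355
```

View pics/w6.png

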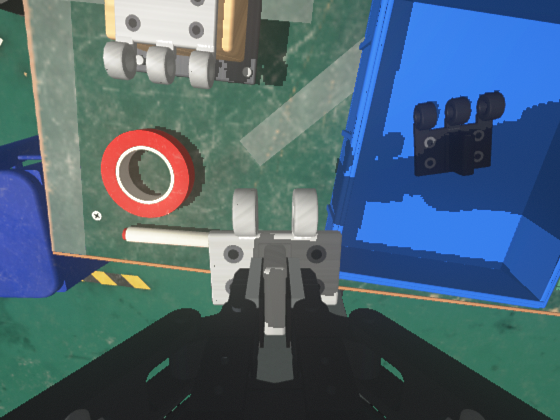

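Run:
```python
from h import *
s=sensors.observe();print(s["joint_positions"].round(3),s["joint_efforts"].round(1))
c=cams.capture("top")
import cv2
cv2.imwrite("pics/top1.png",c["image"][:,:,::-1])
```

```text
[ 0.112  0.187 -0.262  1.122  0.043  3.141] [  0.  -48.8  33.5  -0.    0.2  -0. ]
```

View pics/top1.png

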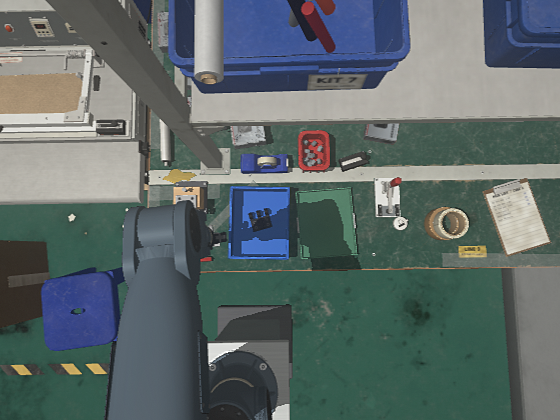

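```bash
python3 -m inch '[[0,[0.015,0.005,0],0.1],[0,[0.015,0.02,0],0.08],[0,[0.01,0.025,0],0],[0,[0,0.01,0],0],[0,[0,0,0],0]]';  python3 -m inch '[[0,[0,0,0],0],[0,[0,0,0],0],[0,[0,0,0],0]]'
python3 - <<'E'
from h import *
import cv2
c,s=wrist();cv2.imwrite("pics/w7.png",c["image"][:,:,::-1]);print(s["ee_pos"],s["orientation"],s["finger_gap"],s["joint_positions"].round(3))
np.savez("w7.npz",K=c["K"],R=c["R"],t=c["t"])
E
```

```text
clock: 11.9
ee_pos: [509.0, 127.6, 162.5]
orientation: [3.14, 0.044, -1.275]
contact_force: [0.1, -0.7, -2.6]
finger_gap: 8.7
clock: 12.2
ee_pos: [509.1, 126.2, 163.0]
orientation: [3.141, 0.043, -1.277]
contact_force: [0.2, -0.4, -2.3]
finger_gap: 9.2
[509.06162441 126.2350284  162.97060469] [ 3.14114063  0.04332389 -1.27708073] 9.192889030790413 [ 0.218  0.272 -0.146  1.156  0.043  3.066]
```

View pics/w7.png

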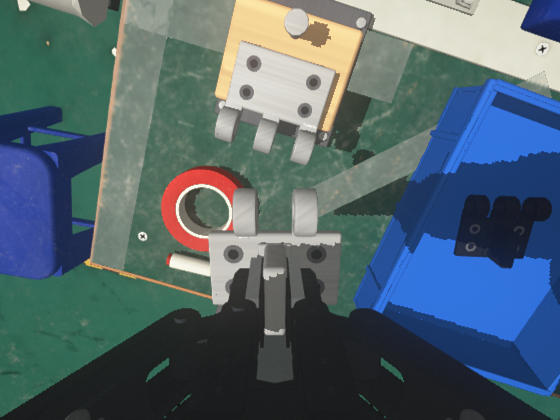

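Run:
```python
import cv2
im=cv2.imread("pics/w7.png")
cv2.imwrite("pics/w7z.png",cv2.resize(im[0:180,205:385],None,fx=3.3,fy=3.3,interpolation=cv2.INTER_CUBIC))
im=cv2.imread("pics/w6.png")
cv2.imwrite("pics/w6z.png",cv2.resize(im[0:100,90:270],None,fx=4.4,fy=4.4,interpolation=cv2.INTER_CUBIC))
```

```text
(no output)
```

View pics/w7z.png

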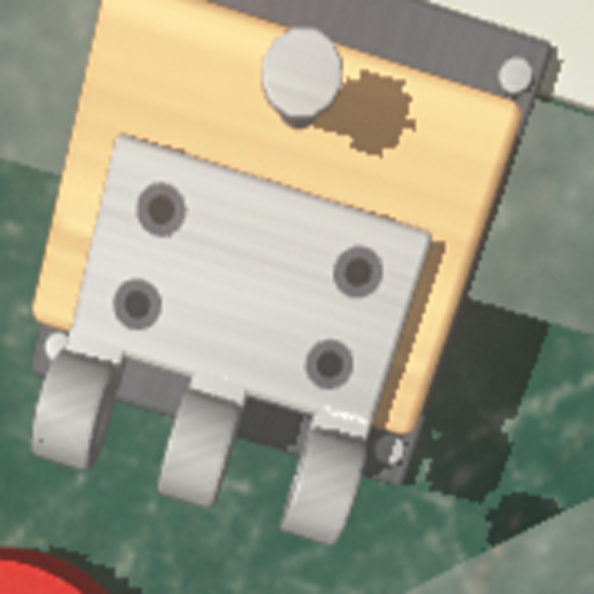

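View pics/w6z.png

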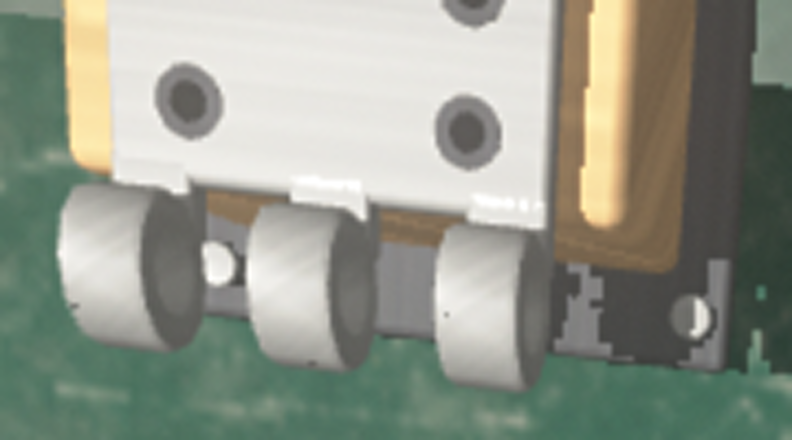

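Run:
```python
from h import *
def mk(f,o,c):
    return lambda p,z: onz(c,(np.array(p)+.5)/f-.5+np.array(o),z)[:2]
a=mk(3.3,(205,0),dict(np.load("w7.npz")))
S=np.array([a(p,76) for p in [(161,209),(137,304),(358,271),(329,363)]])
print(S.round(1).tolist(),S.mean(0)); v=S[0]+S[1]-S[2]-S[3]; yaw=np.arctan2(-v[0],v[1]);print("yaw",yaw,np.linalg.norm(v)/2)
w=S[0]+S[2]-S[1]-S[3];print("yaw2",np.arctan2(w[1],w[0]),np.linalg.norm(w)/2)
ex=np.array([np.cos(yaw),np.sin(yaw)]);ey=np.array([-ex[1],ex[0]])
E=np.array([a(p,76) for p in [(119,134),(431,233)]]);print("rear corners",E, np.linalg.norm(E[0]-E[1]))
v=E[0]-E[1];print("yaw edge",np.arctan2(-v[0],v[1]))
P=a((303,72),99);print("pin",P)
print("bore from screws",S.mean(0)-33.5*ex,"rear edge",E.mean(0)-52*ex,"pin",P-66*ex)
# pin relative to leaf centre
print("pin rel",(P-S.mean(0))@ex,(P-S.mean(0))@ey)
b=mk(4.4,(90,0),dict(np.load("w6.npz")))
T=np.array([b(p,76) for p in [(188,100),(467,131)]]);v=T[0]-T[1];print("w6",T.round(1),np.arctan2(-v[0],v[1]), (S[1]+S[3])/2-T.mean(0))
# knuckle tops: centre of knuckle top lines z=92
# top0 crosscheck
c=cams.capture("top")
t=lambda p,z: onz(c,(np.array(p)+.5)/3.6-.5+np.array((145,180)),z)[:2]
U=np.array([t(p,76) for p in [(124,67),(126,87),(167,65),(168,85)]]);print("top screws",U.round(1).tolist(),U.mean(0))
```

```text
[[602.7, 173.2], [584.6, 173.1], [603.0, 133.2], [585.0, 133.1]] [593.84572925 153.15162541]
yaw 0.009354373319276982 40.004253778631714
yaw2 0.004699843874302561 18.02781752946837
rear corners [[613.02934247 184.45537142]
 [613.54512459 121.96306701]] 62.494432883221
yaw edge 0.008253342765573221
pin [628.23520839 153.12036531]
bore from screws [560.34719493 152.83825848] rear edge [561.28950862 152.72279889] pin [562.23809601 152.50298567]
pin rel 34.38768212327039 -0.35294607164008074
w6 [[584.7 173.2]
 [585.  133.2]] 0.006867227473042355 [-0.04581224 -0.11480479]
top screws [[602.0, 172.5], [584.6, 170.6], [603.2, 135.4], [585.8, 134.4]] [593.89980157 153.22681672]
```

```bash
python3 -m inch '[[0,[0,-0.025,0],-0.04],[0,[0,-0.026,-0.02],-0.04],[0,[0,0,-0.035],0],[0,[0,0,-0.035],0],[0,[0,0,-0.03],0]]'; python3 -m inch '[[0,[0,0,-0.015],0],[0,[0,0,-0.005],0],[0,[0,0,0],0],[0,[0,0,0],0],[0,[0,0,0],0]]'
```

```text
clock: 12.8
ee_pos: [509.0, 75.3, 41.6]
orientation: [3.141, 0.043, -1.357]
contact_force: [-0.3, 0.1, -2.0]
finger_gap: 8.7
clock: 13.3
ee_pos: [510.2, 76.1, 23.9]
orientation: [-3.14, 0.043, -1.356]
contact_force: [0.2, -0.6, -2.6]
finger_gap: 9.2
```

```bash
python3 -m inch '[[0,[0,0,-0.006],0],[0,[0,0,-0.005],0],[0,[0,0,-0.002],0],[0,[0,0,0],0],[0,[0,0,0],0]]'
```

```text
clock: 13.8
ee_pos: [509.1, 76.0, 9.8]
orientation: [3.141, 0.044, -1.356]
contact_force: [-1.2, -0.4, 2.3]
finger_gap: 8.8
```

```bash
python3 -m inch '[[20,[0,0,0],0],[45,[0,0,0],0],[45,[0,0,0],0],[45,[0,0,0.01],0],[45,[0,0,0.03],0]]'; python3 -m inch '[[45,[0,0,0.04],0],[45,[0,0,0.04],0.14],[45,[0,0,0.03],0.149],[45,[0,0,0],0.149],[45,[0,0,0],0.149]]'
for i in 1; do python3 -m inch '[[45,[0,0,0],0.149],[45,[0,0,0],0.149],[45,[0,0,0],0.149],[45,[0,0,0],0.149],[45,[0,0,0],0.149]]'; done
python3 - <<'E'
from h import *
import cv2
c,s=wrist();cv2.imwrite("pics/w8.png",c["image"][:,:,::-1]);print(s["ee_pos"],s["orientation"],s["joint_positions"].round(3))
np.savez("w8.npz",K=c["K"],R=c["R"],t=c["t"])
E
```

```text
clock: 14.3
ee_pos: [507.5, 75.8, 48.7]
orientation: [3.137, 0.044, -1.356]
contact_force: [0.1, -0.2, 0.1]
finger_gap: 38.4
clock: 14.8
ee_pos: [510.1, 76.0, 161.9]
orientation: [-3.14, 0.041, -0.763]
contact_force: [0.3, -0.1, -0.2]
finger_gap: 38.4
clock: 15.3
ee_pos: [509.3, 76.0, 160.6]
orientation: [3.141, 0.043, -0.018]
contact_force: [-0.6, 0.6, -0.4]
finger_gap: 38.5
[509.34495072  75.98290648 160.58203001] [ 3.14121861  0.04294743 -0.01807811] [ 0.144  0.287 -0.132  1.194  0.007  1.733]
```

View pics/w8.png

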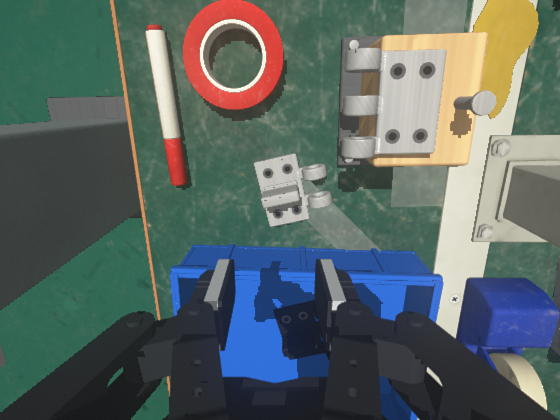

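```bash
R='x'
python3 -m inch '[[45,[0,0,0],0.149],[45,[0,0,0],0.149],[45,[0,0,0],0.149],[45,[0,0,0],0.149],[45,[0,0,0],0.149]]' >/dev/null
python3 -m inch '[[45,[0,0,0],0.149],[45,[0,0,0],0.149],[45,[0,0,0],0.149],[45,[0,0,0],0.149],[45,[0,0,0],0.149]]' >/dev/null
python3 -m inch '[[45,[0,0,0],0.149],[45,[0,0,0],0.149],[45,[0,0,0],0.149],[45,[0,0,0],0.149],[45,[0,0,0],0.149]]' >/dev/null
python3 -m inch '[[45,[0,0,0],0.149],[45,[0,0,0],0.149],[45,[0,0,0],0.149],[45,[0,0,0],0.149],[45,[0,0,0],0.149]]' >/dev/null
python3 -m inch '[[45,[0,0,0],0.149],[45,[0,0,0],0.149],[45,[0,0,0],0.149],[45,[0,0,0],0.149],[45,[0,0,0],0.149]]' >/dev/null
python3 -m inch '[[45,[0,0,0],0.149],[45,[0,0,0],0.149],[45,[0,0,0],0.149],[45,[0,0,0],0.149],[45,[0,0,0],0.149]]'
python3 -c "
from h import *
s=sensors.observe();print(s['joint_positions'].round(3),s['clock'],s['orientation'])"
```

```text
clock: 18.35
ee_pos: [509.3, 75.9, 160.5]
orientation: [3.141, 0.044, -1.835]
contact_force: [-0.2, -0.1, -0.5]
finger_gap: 38.5
[ 0.124  0.243 -0.193  1.118  0.041 -2.754] 18.35 [ 3.1414459   0.04385877 -1.83455569]
```

```bash
python3 -m inch '[[45,[0,0,0],0.149],[45,[0,0,0],0.149],[45,[0,0,0],0.08],[45,[0,-0.02,0],0],[45,[0,-0.02,0],0]]'
python3 -m inch '[[45,[0,0,0],0],[45,[0,0,0],0]]'
python3 -c "
from h import *
s=sensors.observe();print(s['joint_positions'].round(4),s['clock'],s['orientation'])"
```

```text
clock: 18.85
ee_pos: [507.6, 52.4, 160.1]
orientation: [3.141, 0.028, -1.49]
contact_force: [-0.3, -0.5, -0.3]
finger_gap: 38.5
clock: 19.05
ee_pos: [507.7, 52.9, 160.0]
orientation: [3.141, 0.029, -1.487]
contact_force: [0.8, -0.1, 0.6]
finger_gap: 38.8
[ 0.0862  0.2483 -0.1872  1.1355  0.0294 -3.1388] 19.05 [ 3.14126478  0.02937616 -1.48731634]
```

Pushing against the opposite joint limit is undoing the tilt, from 0.044 to 0.029. I'll continue.

```bash
python3 -m inch '[[45,[0,-0.02,0],0],[45,[0,-0.02,0],0],[45,[0,0,0],0]]'
python3 -c "
from h import *
s=sensors.observe();print(s['joint_positions'].round(4),s['clock'],s['orientation'])"
```

```text
clock: 19.35
ee_pos: [506.3, 32.5, 159.8]
orientation: [3.141, 0.012, -1.515]
contact_force: [0.2, -0.2, -0.6]
finger_gap: 38.2
[ 0.0567  0.2438 -0.1937  1.134   0.0121 -3.1403] 19.35 [ 3.14084373  0.01214355 -1.51541884]
```

```bash
python3 -m inch '[[45,[0,-0.02,0],0],[45,[0,-0.007,0],0],[45,[0,0,0],0]]'
python3 -c "
from h import *
s=sensors.observe();print(s['joint_positions'].round(4),s['clock'],s['orientation'])"
```

```text
clock: 19.65
ee_pos: [505.8, 19.7, 159.8]
orientation: [3.141, 0.002, -1.534]
contact_force: [-0.1, 0.0, -0.8]
finger_gap: 38.2
[ 3.7900e-02  2.4200e-01 -1.9620e-01  1.1334e+00  1.6000e-03 -3.1405e+00] 19.65 [ 3.14082580e+00  1.55495801e-03 -1.53390426e+00]
```

```bash
python3 -m inch '[[45,[0,0,0],-0.148],[45,[0,0,0],-0.148],[45,[0,0,0],-0.148],[45,[0,0,0],-0.148],[45,[0,0,0],-0.148]]'>/dev/null
python3 -m inch '[[45,[0,0.01,0],-0.148],[45,[0,0.01,0],-0.148],[45,[0,0.01,0],-0.148],[45,[0,0.01,0],-0.148],[45,[0,0.01,0],-0.148]]'>/dev/null
python3 -m inch '[[45,[0.003,0.006,0],-0.148],[45,[0,0,0],-0.148],[45,[0,0,0],-0.148],[45,[0,0,0],-0.148],[45,[0,0,0],-0.148]]'>/dev/null
python3 -m inch '[[45,[0,0,0],-0.148],[45,[0,0,0],-0.148],[45,[0,0,0],-0.148],[45,[0,0,0],-0.148],[45,[0,0,0],-0.148]]'
python3 -m inch '[[45,[0,0,0],0],[45,[0,0,0],0]]'
python3 - <<'E'
from h import *
import cv2
c,s=wrist();cv2.imwrite("pics/w9.png",c["image"][:,:,::-1]);print(s["ee_pos"],s["orientation"],s["joint_positions"].round(3))
np.savez("w9.npz",K=c["K"],R=c["R"],t=c["t"])
E
```

```text
clock: 21.65
ee_pos: [508.8, 76.3, 159.8]
orientation: [3.141, 0.002, 1.784]
contact_force: [-0.3, 1.4, -0.4]
finger_gap: 38.4
clock: 21.85
ee_pos: [508.8, 76.3, 159.8]
orientation: [3.141, 0.002, 1.795]
contact_force: [0.2, -0.2, -0.1]
finger_gap: 38.6
[508.82847141  76.26722739 159.77009509] [3.14085193e+00 1.65648367e-03 1.79470257e+00] [ 0.15   0.254 -0.179  1.137 -0.002 -0.074]
```

View pics/w9.png

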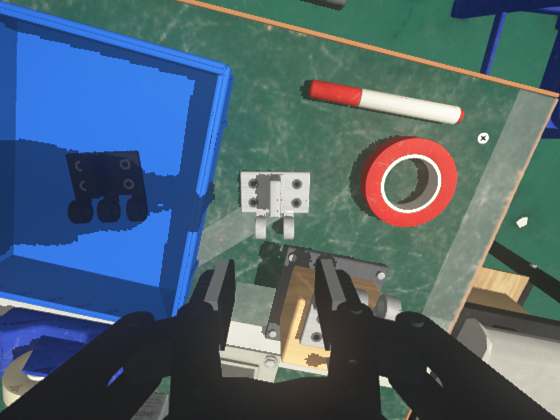

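Run:
```python
import cv2
im=cv2.imread("pics/w9.png")
cv2.imwrite("pics/w9z.png",cv2.resize(im[160:250,230:320],None,fx=6.5,fy=6.5,interpolation=cv2.INTER_CUBIC))
im=cv2.imread("pics/w8.png")
cv2.imwrite("pics/w8z.png",cv2.resize(im[145:235,245:335],None,fx=6.5,fy=6.5,interpolation=cv2.INTER_CUBIC))
```

```text
(no output)
```

View pics/w9z.png

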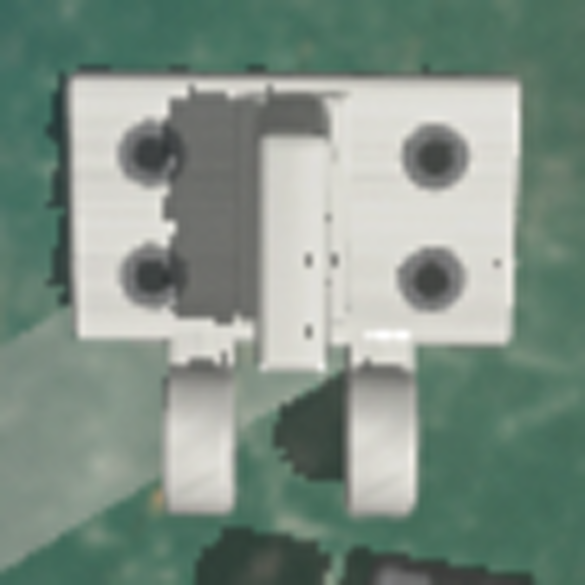

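View pics/w8z.png

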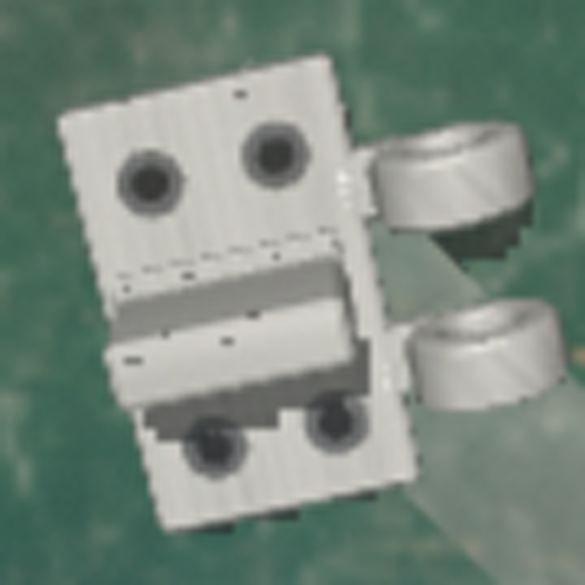

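Run:
```python
from h import *
def run(f,o,fx,scr,rib):
    c=dict(np.load(f)); a=lambda p,z: onz(c,(np.array(p)+.5)/fx-.5+np.array(o),z)[:2]
    S=np.array([a(p,6) for p in scr]);print(f,S.mean(0).round(2))
    v=S[0]+S[1]-S[2]-S[3];w=S[0]+S[2]-S[1]-S[3];print("yaw",np.arctan2(-v[0],v[1]),np.arctan2(w[1],w[0]),np.linalg.norm(v)/2,np.linalg.norm(w)/2)
    R=np.array([a(p,32) for p in rib]);print("rib",R.round(1).tolist(),R.mean(0).round(2))
# order: (+y front),( +y rear),(-y front),(-y rear)
run("w9.npz",(230,160),6.5,[(431,279),(435,156),(150,274),(150,154)],[(262,137),(328,135),(260,368),(324,368)])
run("w8.npz",(245,145),6.5,[(276,154),(150,183),(339,419),(215,445)],[(108,350),(122,405),(340,300),(352,355)])
```

```text
w9.npz [509.89  76.95]
yaw 0.2119066725154603 0.2089227886250603 40.3160203578155 17.91197375759106
rib [[493.6, 69.4], [491.4, 77.6], [524.3, 76.0], [522.4, 84.3]] [507.92  76.79]
w8.npz [510.16  77.33]
yaw 0.22125030072084154 0.21696649947631524 39.779172798557326 18.276490184830283
rib [[492.7, 77.9], [494.3, 70.3], [523.0, 84.5], [524.6, 77.1]] [508.65  77.44]
```

```bash
python3 -m inch '[[45,[0,0.001,-0.03],-0.01],[45,[0,0,-0.04],0],[45,[0,0,-0.035],0],[45,[0,0,-0.02],0],[45,[0,0,-0.01],0]]'; python3 -m inch '[[45,[0,0,-0.003],0],[45,[0,0,0],0],[45,[0,0,0],0]]'
```

```text
clock: 22.4
ee_pos: [507.6, 77.0, 22.9]
orientation: [-3.139, 0.002, 1.783]
contact_force: [-0.1, -0.3, 0.0]
finger_gap: 38.4
clock: 22.7
ee_pos: [509.7, 77.3, 22.9]
orientation: [3.139, 0.002, 1.781]
contact_force: [-0.3, 0.7, -0.8]
finger_gap: 38.6
```

```bash
python3 -m inch '[[45,[0,0,-0.006],0.003],[45,[0,0,-0.005],0],[45,[0,0,-0.0025],0],[45,[0,0,0],0],[45,[0,0,0],0]]'
```

```text
clock: 23.2
ee_pos: [508.8, 77.1, 8.2]
orientation: [3.141, 0.002, 1.783]
contact_force: [-0.8, -0.1, -0.6]
finger_gap: 38.4
```

```bash
python3 -m inch '[[30,[0,0,0.0007],0],[10,[0,0,0],0],[0,[0,0,0],0],[0,[0,0,0],0],[0,[0,0,0],0]]'; python3 -m inch '[[0,[0,0,0],0],[0,[0,0,0],0]]'
python3 - <<'E'
from h import *
s=sensors.observe();print(s["ee_pos"],s["orientation"])
E
```

```text
clock: 23.7
ee_pos: [509.1, 77.2, 9.3]
orientation: [3.14, 0.002, 1.783]
contact_force: [-0.4, -1.4, 5.6]
finger_gap: 8.4
clock: 23.9
ee_pos: [509.1, 77.2, 9.4]
orientation: [3.14, 0.002, 1.783]
contact_force: [-0.5, -1.0, 5.1]
finger_gap: 8.9
[509.14820335  77.17460695   9.35325856] [3.14010462e+00 1.85041831e-03 1.78311376e+00]
```

```bash
python3 -m inch '[[0,[-0.002,0,0.015],0],[0,[-0.01,0,0.03],0],[0,[-0.01,0,0.025],-0.06],[0,[0,0.025,0],-0.07],[0,[0,0.03,0],-0.075]]'; python3 -m inch '[[0,[0,0.015,0],0],[0,[0,0.0055,0],0],[0,[0,0,0],0],[0,[0,0,0],0]]'
python3 - <<'E'
from h import *
import cv2
c,s=wrist();cv2.imwrite("pics/w10.png",c["image"][:,:,::-1]);print(s["ee_pos"],s["orientation"],s["joint_positions"].round(3))
np.savez("w10.npz",K=c["K"],R=c["R"],t=c["t"])
for n in("top","scene"):
    c=cams.capture(n);cv2.imwrite(f"pics/{n}10.png",c["image"][:,:,::-1])
E
```

```text
clock: 24.4
ee_pos: [486.9, 132.1, 79.7]
orientation: [3.14, 0.002, 1.573]
contact_force: [0.4, 0.3, -2.4]
finger_gap: 8.8
clock: 24.8
ee_pos: [486.5, 152.0, 78.6]
orientation: [-3.141, 0.002, 1.579]
contact_force: [0.5, 0.3, -2.4]
finger_gap: 8.8
[486.52419    151.99971652  78.60342426] [-3.14144280e+00  2.40817335e-03  1.57895856e+00] [ 0.304  0.314 -0.323  0.935 -0.002  0.296]
```

View pics/w10.png

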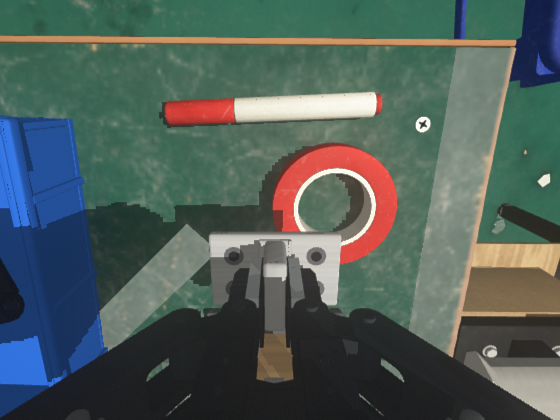

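View pics/scene10.png

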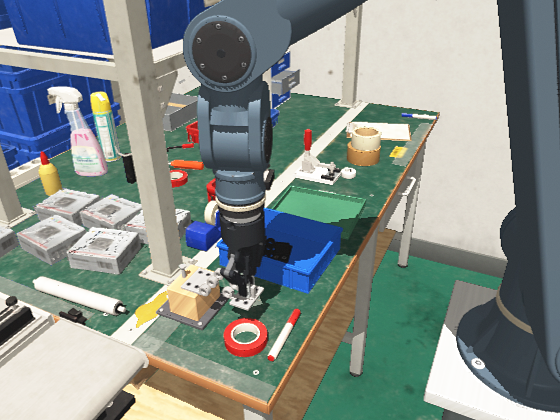

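Run:
```python
import cv2
im=cv2.imread("pics/w10.png")
cv2.imwrite("pics/w10z.png",cv2.resize(im[220:310,200:350],None,fx=5,fy=5,interpolation=cv2.INTER_CUBIC))
im=cv2.imread("pics/scene10.png")
cv2.imwrite("pics/sc10z.png",cv2.resize(im[250:330,160:280],None,fx=6,fy=6,interpolation=cv2.INTER_CUBIC))
```

```text
(no output)
```

View pics/w10z.png

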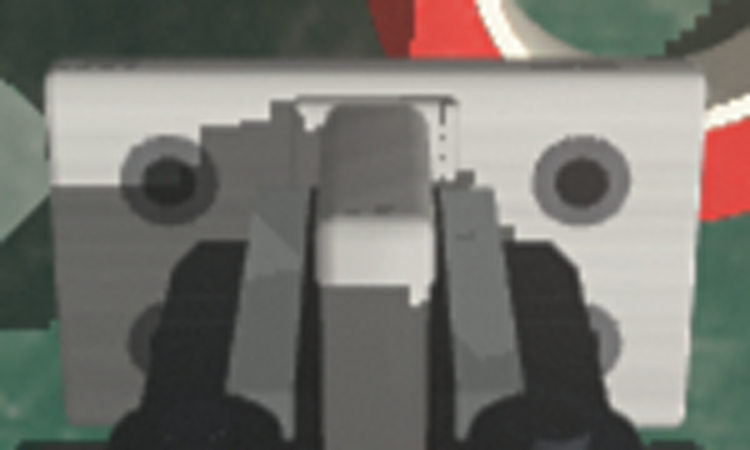

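View pics/sc10z.png

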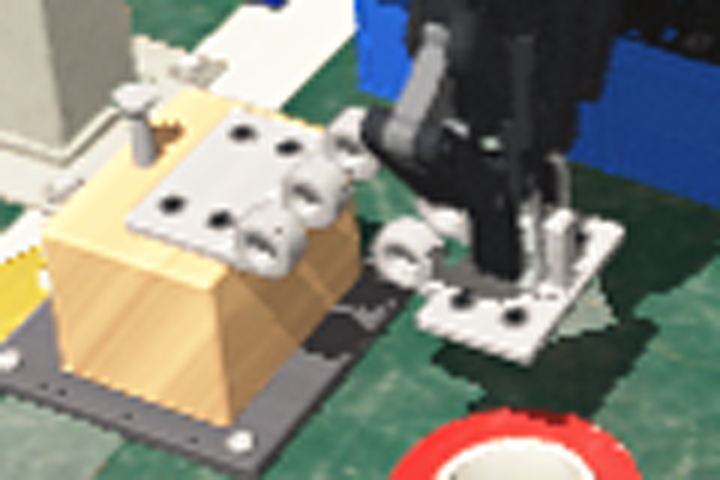

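Run:
```python
from h import *
c=dict(np.load("w10.npz")); a=lambda p,z: onz(c,(np.array(p)+.5)/5-.5+np.array((200,220)),z)[:2]
z=78.6-3.4
S=np.array([a(p,z) for p in [(581,181),(169,181)]]);E=np.array([a(p,z) for p in [(705,68),(47,68)]])
print("screws",S.round(1).tolist(),S.mean(0));print("rear",E.round(1).tolist(),E.mean(0),np.linalg.norm(E[0]-E[1]))
v=S[0]-S[1];print(np.arctan2(-v[0],v[1]),np.linalg.norm(v))
v=E[0]-E[1];print(np.arctan2(-v[0],v[1]))
print("screw centre x",S.mean(0)[0]+9,"bore from screws",S.mean(0)[0]+9+32.3,"bore from rear",E.mean(0)[0]+52)
sc=cams.capture("scene")
g=lambda p:(np.array(p)+.5)/6-.5+np.array((160,250))
# side faces hole centre
def onplane_y(c,uv,y):
    o,d=ray(c,uv);return o+d*(y-o[1])/d[1]
print("fixed near hole",onplane_y(sc,g((265,248)),152.8+32), "mid",onplane_y(sc,g((317,193)),152.8+6))
print("leaf near hole",onplane_y(sc,g((402,252)),152.0+18))
# expected
print(proj(sc,[561.2,184.8,81])-0, g((265,248)))
```

```text
screws [[478.2, 172.6], [478.6, 132.6]] [478.43405244 152.60589541]
rear [[466.3, 183.8], [466.9, 121.4]] [466.6159231  152.58911251] 62.477292016980904
0.00956470185439876 40.02841748928135
0.00945283840506693
screw centre x 487.4340524365756 bore from screws 519.7340524365756 bore from rear 518.6159230989479
fixed near hole [558.30924373 184.8         81.99726035] mid [555.69380445 158.8         85.15925186]
leaf near hole [518.0415963  170.          83.42268687]
[202.48655385 290.89820215] [203.75       290.91666667]
```

```bash
python3 -m inch '[[0,[0.004,0,0.0008],0],[0,[0.006,0,0],0],[0,[0.006,0,0],0],[0,[0.004,0,0],0],[0,[0,0,0],0]]'; python3 -m inch '[[0,[0,0,0],0],[0,[0,0,0],0]]'
```

```text
clock: 25.5
ee_pos: [507.6, 152.7, 79.7]
orientation: [3.141, 0.002, 1.578]
contact_force: [-0.0, 0.7, -2.3]
finger_gap: 8.9
clock: 25.7
ee_pos: [506.6, 152.6, 79.7]
orientation: [3.141, 0.002, 1.578]
contact_force: [0.8, -0.7, -2.1]
finger_gap: 8.4
```

Run:
```python
from h import *
import cv2
c=cams.capture("scene");cv2.imwrite("pics/sc11z.png",cv2.resize(c["image"][250:330,160:280,::-1],None,fx=6,fy=6,interpolation=cv2.INTER_CUBIC))
```

```text
(no output)
```

View pics/sc11z.png

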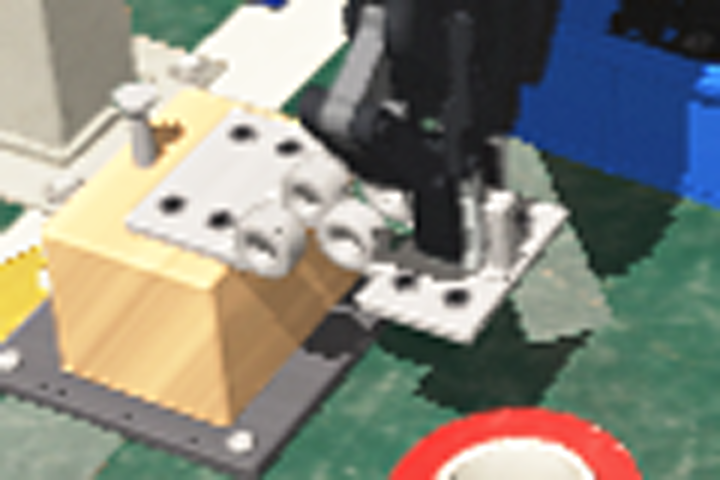

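```bash
python3 -m inch '[[0,[0.003,-0.0006,0],0],[0,[0.004,0,0],0],[0,[0.004,0,0],0],[0,[0.003,0,0],0],[0,[0.001,0,0],0]]'; python3 -m inch '[[0,[0,0,0],0],[0,[0,0,0],0],[0,[0,0,0],0]]'
```

```text
clock: 26.25
ee_pos: [522.3, 152.1, 79.7]
orientation: [3.141, 0.002, 1.578]
contact_force: [0.0, 0.8, -2.4]
finger_gap: 8.8
clock: 26.55
ee_pos: [521.6, 152.0, 79.7]
orientation: [3.141, 0.002, 1.578]
contact_force: [-0.5, -0.4, -3.3]
finger_gap: 8.7
```

```bash
python3 -m inch '[[0,[0.0015,0,0],0],[0,[0.0015,0,0],0],[0,[0.001,0,0],0],[0,[0,0,0],0]]'; python3 -m inch '[[0,[0.0007,0,0],0],[0,[0,0,0],0],[0,[0,0,0],0]]'; python3 -m inch '[[0,[0.0007,0,0],0],[0,[0,0,0],0],[0,[0,0,0],0]]'
```

```text
clock: 26.95
ee_pos: [526.0, 152.1, 79.8]
orientation: [3.141, 0.002, 1.578]
contact_force: [-0.3, 1.1, -1.6]
finger_gap: 9.1
clock: 27.25
ee_pos: [526.5, 152.0, 79.7]
orientation: [3.141, 0.002, 1.578]
contact_force: [-0.5, -0.2, -1.8]
finger_gap: 8.7
clock: 27.55
ee_pos: [527.2, 152.1, 79.8]
orientation: [3.141, 0.002, 1.578]
contact_force: [-0.5, -0.7, -1.4]
finger_gap: 8.4
```

```bash
python3 -m inch '[[0,[0.0007,0,0],0],[0,[0,0,0],0]]'; python3 -m inch '[[0,[0.0007,0,0],0],[0,[0,0,0],0]]'; python3 -m inch '[[0,[0.0005,0,0],0],[0,[0,0,0],0]]';python3 - <<'E'
from h import *
import cv2
c=cams.capture("scene");cv2.imwrite("pics/sc12z.png",cv2.resize(c["image"][250:330,160:280,::-1],None,fx=6,fy=6,interpolation=cv2.INTER_CUBIC))
E
```

```text
clock: 27.75
ee_pos: [528.0, 152.1, 79.8]
orientation: [3.141, 0.002, 1.578]
contact_force: [-0.9, -0.8, -2.3]
finger_gap: 9.0
clock: 27.95
ee_pos: [528.7, 152.1, 79.8]
orientation: [3.141, 0.002, 1.578]
contact_force: [0.3, -0.3, -2.7]
finger_gap: 8.5
clock: 28.15
ee_pos: [529.2, 152.0, 79.7]
orientation: [3.141, 0.002, 1.578]
contact_force: [-0.7, -0.5, -1.7]
finger_gap: 8.8
```

View pics/sc12z.png

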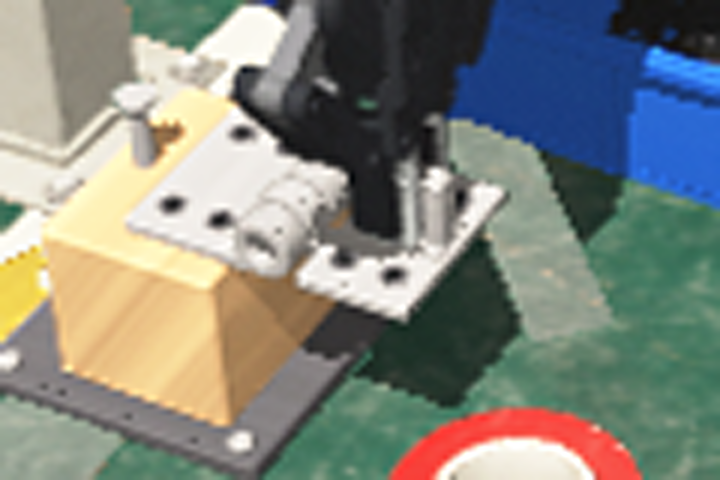

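The knuckles now interleave with the fixed ones, near (290,220) in the zoom. I'll go on in small steps to the stop.

```bash
python3 -m inch '[[0,[0.0005,0,0],0],[0,[0,0,0],0]]'; python3 -m inch '[[0,[0.0005,0,0],0],[0,[0,0,0],0]]'; python3 -m inch '[[0,[0.0005,0,0],0],[0,[0,0,0],0]]'
```

```text
clock: 28.4
ee_pos: [529.7, 152.1, 79.8]
orientation: [3.141, 0.002, 1.578]
contact_force: [0.1, -0.6, -1.5]
finger_gap: 9.0
clock: 28.6
ee_pos: [530.2, 152.1, 79.8]
orientation: [3.141, 0.002, 1.578]
contact_force: [0.7, 0.1, -2.6]
finger_gap: 8.8
clock: 28.8
ee_pos: [530.7, 152.1, 79.8]
orientation: [3.141, 0.002, 1.578]
contact_force: [-1.3, 0.3, -1.8]
finger_gap: 8.9
```

```bash
python3 -m inch '[[0,[0.0005,0,0],0],[0,[0,0,0],0]]'; python3 -m inch '[[0,[0.0005,0,0],0],[0,[0,0,0],0]]'
```

```text
clock: 29.0
ee_pos: [531.1, 152.1, 79.7]
orientation: [3.141, 0.002, 1.578]
contact_force: [-1.4, -0.7, -2.3]
finger_gap: 8.3
clock: 29.2
ee_pos: [531.4, 152.0, 79.7]
orientation: [3.141, 0.002, 1.578]
contact_force: [-1.5, 0.0, -2.2]
finger_gap: 8.6
```

```bash
python3 -m inch '[[0,[0.0005,0,0],0],[0,[0,0,0],0]]'; python3 -m inch '[[0,[0.0005,0,0],0],[0,[0,0,0],0]]'
```

```text
clock: 29.4
ee_pos: [531.6, 152.0, 79.5]
orientation: [-3.141, 0.002, 1.578]
contact_force: [-2.4, -0.3, -2.3]
finger_gap: 8.8
clock: 29.6
ee_pos: [531.8, 152.0, 79.5]
orientation: [-3.141, 0.002, 1.578]
contact_force: [-4.8, 0.2, -1.2]
finger_gap: 8.8
```

```bash
python3 -m inch '[[0,[-0.001,0,0],0],[0,[-0.0012,0,0],0],[0,[-0.0012,0,0],0],[0,[0,0,0],0],[0,[0,0,0],0]]'
python3 - <<'E'
from h import *
import cv2
c,s=wrist();print(s["ee_pos"],s["orientation"],s["contact_force"])
np.savez("w13.npz",K=c["K"],R=c["R"],t=c["t"]);im=c["image"][:,:,::-1]
cv2.imwrite("pics/w13z.png",cv2.resize(im[220:310,200:350],None,fx=5,fy=5,interpolation=cv2.INTER_CUBIC))
c=cams.capture("scene");cv2.imwrite("pics/sc13z.png",cv2.resize(c["image"][255:315,180:260,::-1],None,fx=9,fy=9,interpolation=cv2.INTER_CUBIC))
E
```

```text
clock: 30.1
ee_pos: [529.7, 152.1, 80.1]
orientation: [3.14, 0.002, 1.578]
contact_force: [0.3, -0.1, -1.6]
finger_gap: 8.7
[529.67022718 152.12811439  80.07002872] [3.13988785e+00 1.56550621e-03 1.57815327e+00] [ 0.3244742  -0.07822017 -1.6022174 ]
```

View pics/sc13z.png

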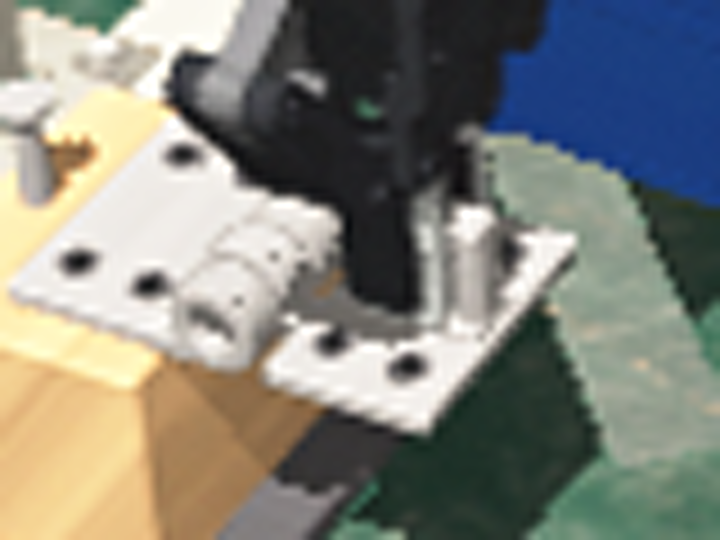

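View pics/w13z.png

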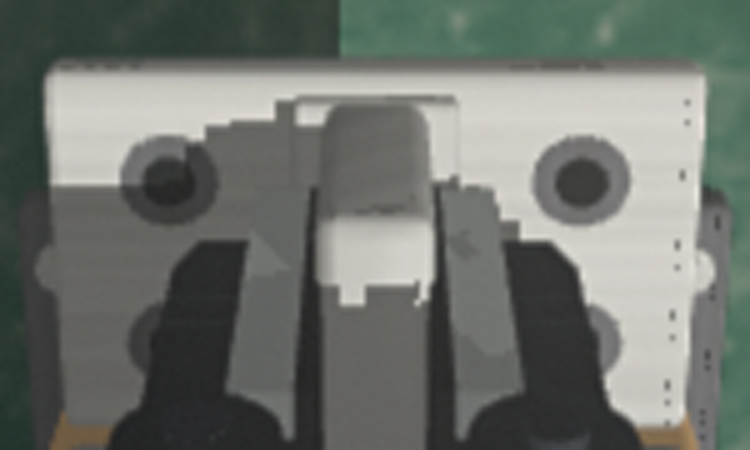

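Run:
```python
from h import *
sc=cams.capture("scene")
g=lambda p:(np.array(p)+.5)/9-.5+np.array((180,255))
d=[]
for X,p in [((584.6,173.1,76),(151,284)),((602.7,173.2,76),(79,262)),((603,133.2,76),(183,154))]:
    d.append(g(p)-proj(sc,X));print(g(p),proj(sc,X),d[-1])
d=np.mean(d,0)
for p,(x,y) in [((406,367),(521.4,172.7)),((333,342),(539.4,172.5))]:
    for z in (74,76,78): print(z,g(p)-proj(sc,(x,y,z))-d)
s=sensors.observe();print(s["ee_pos"],s["clock"],s["contact_force"])
```

```text
[196.33333333 286.11111111] [195.78918725 285.80524836] [0.54414608 0.30586275]
[188.33333333 283.66666667] [187.8310617  283.24009426] [0.50227163 0.4265724 ]
[199.88888889 271.66666667] [199.47272016 271.30230416] [0.41616873 0.36436251]
74 [-0.4410194 -0.9136526]
76 [-0.36252772 -0.08403824]
78 [-0.28385364  0.74750399]
74 [-0.30804653 -0.90363726]
76 [-0.22067122 -0.0772583 ]
78 [-0.13309444  0.75102609]
[529.43726599 152.10289093  79.88639958] 30.25 [-0.2377551  -0.12130176 -0.94802571]
```

Run:
```python
from h import *
from scipy.optimize import brentq
def tang(f,fx,o,pts,zc,yaw,sc,near=True):
    c=dict(np.load(f)); ex=np.array([np.cos(yaw),np.sin(yaw)])
    a=lambda p,z: onz(c,(np.array(p)+.5)/fx-.5+np.array(o),z)[:2]
    S=np.mean([a(p,sc[1]) for p in sc[0]],0)
    out=[]
    for p in pts:
        oo,d=ray(c,(np.array(p)+.5)/fx-.5+np.array(o))
        # project to leaf xz-plane rel to screw centre
        o2=np.array([(oo[:2]-S)@ex,oo[2]]);d2=np.array([d[:2]@ex,d[2]]);d2/=np.linalg.norm(d2)
        n=np.array([-d2[1],d2[0]])
        # signed distance of (k,zc) to line = ±11, choose axis behind the silhouette (smaller |k|)
        for sg in(1,-1):
            # n.( (k,zc)-o2)=sg*11
            k=(sg*11-n[1]*(zc-o2[1]))/n[0]+o2[0]; out.append(round(k,2))
    print(f,S.round(1),out)
tang("w9.npz",6.5,(230,160),[(200,516),(382,516)],11,.211,([(431,279),(435,156),(150,274),(150,154)],6))
tang("w8.npz",6.5,(245,145),[(533,170),(567,350)],11,.215,([(276,154),(150,183),(339,419),(215,445)],6))
tang("w5.npz",3.7,(200,150),[(207,51),(355,51)],15,.2145,([(174,226),(176,317),(387,226),(385,316)],10))
tang("w1.npz",3.5,(235,90),[(107,366),(183,366)],15,.2145,([(90,456),(91,501),(203,453),(202,500)],10))
tang("w7.npz",3.3,(205,0),[(66,468),(188,506),(314,543)],81,.008,([(161,209),(137,304),(358,271),(329,363)],76))
```

```text
w9.npz [509.9  77. ] [np.float64(56.26), np.float64(32.33), np.float64(55.88), np.float64(31.96)]
w8.npz [510.2  77.3] [np.float64(53.93), np.float64(31.88), np.float64(53.87), np.float64(31.82)]
w5.npz [ 463.3 -299.7] [np.float64(54.17), np.float64(31.83), np.float64(54.11), np.float64(31.76)]
w1.npz [ 463.3 -299.8] [np.float64(54.85), np.float64(32.04), np.float64(54.49), np.float64(31.67)]
w7.npz [593.8 153.2] [np.float64(-32.44), np.float64(-54.74), np.float64(-32.67), np.float64(-54.97), np.float64(-32.47), np.float64(-54.76)]
```

```bash
python3 -m inch '[[0,[-0.0006,0,-0.0004],0],[0,[0,0,0],0],[0,[0,0,0],0],[0,[0,0,0],0],[0,[0,0,0],0]]'
python3 - <<'E'
from h import *
import cv2
s=sensors.observe();print(s["ee_pos"],s["orientation"],s["contact_force"],s["clock"])
c=cams.capture("top");cv2.imwrite("pics/top14.png",c["image"][:,:,::-1])
c=cams.capture("scene");cv2.imwrite("pics/sc14.png",c["image"][:,:,::-1])
E
```

```text
clock: 30.75
ee_pos: [528.6, 152.1, 79.4]
orientation: [3.141, 0.002, 1.578]
contact_force: [-0.3, 0.1, -2.3]
finger_gap: 8.9
[528.62748458 152.06753845  79.36270453] [3.14088135e+00 1.76059342e-03 1.57820106e+00] [-0.34219112  0.06494308 -2.25072979] 30.75
```

View pics/sc14.png

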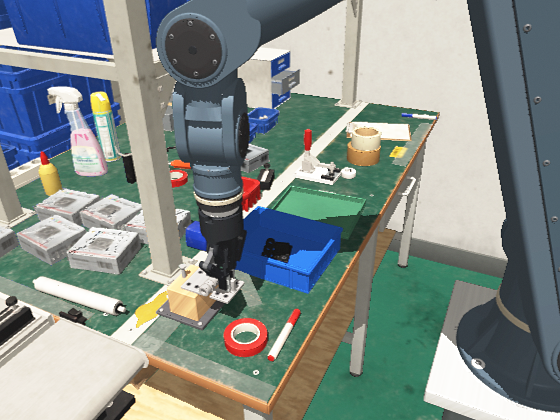

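The black leaf is in the tote at about (277,248), and the roll and marker are where they started. The bright leaf is meshed at the jamb at about (215,283), with contact force back to its free value. I'm handing in.

```bash
python3 -c "
from plant import bot,sensors
bot.sign_off();s=sensors.observe();print(s['ee_pos'],s['contact_force'],s['finger_gap'],s['clock'])"
```

```text
the job is handed in; nothing more can be done
the job is handed in; nothing more can be done
```

I put the black leaf in the tote and released it, and the bright leaf is held level at the jamb with its knuckles in the gaps. I handed the job in at about 30.9 s; no verdict is reported.

**Regrasp:** Joint 6 reached its limit on the first approach to the jamb and tilted the tool by 0.043 rad. I set the bright leaf on the bench, removed the tilt and picked it up again turned half round. The lean is now 0.002 rad.

**Last checks:**

| Check | Result |
|---|---|
| Pin axis along y | about 0.2 mm off, from the wrist camera |
| Height | bore about 81.0 mm from the grasp height, about 80.6 mm from the scene view (target 81) |
| Yaw | within about 0.002 rad of the jamb |
| Force on the tool | about 2 N, which is just the weight of the leaf |
| Bystanders | roll and marker look unmoved in the last picture; I did not measure them or check the stop block |

**Disagreement:** The fore-and-aft estimates differ. Touching the stop puts the aligned TCP at about x = 529.4 mm, while the camera measurements put it about 0.9–1.5 mm shorter. I stopped between them at 528.6 mm, within the 2.3 mm tolerance of both.

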